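Collapse the orange-topped telescoping stand

TASK

Collapse the telescoping stand with the orange top for stowing: push its thin inner tube all the way into the middle tube first, then the middle tube all the way into the outer tube, so that the stand is fully home, upright and let go. Leave the blue-topped stand as it is, extended.

Things in the scene. Friction and masses are not known exactly. Their poses are not given: they have to be found in the camera images.
- orange_top (a point): Centre of the upper face of the flat round orange top (50 mm across, 14 mm thick) of the stand to collapse; z up. Loose upright stand, 0.9 kg, round dark base 110 mm across. This point is 221 to 256 mm above the worktop at the start, 136 mm when fully collapsed. Tubes stay where left; a straight push down on the top moves the inner tube first, then the middle one, to hard stops.
- orange_inner (a joint): How far the thin inner tube (18 mm across, carries the orange top) still stands out of the middle tube, in m: 0 fully home (orange top resting on the middle tube's black collar), 0.06 fully out; starts at 0.040 to 0.060. Slides at about 3 N, vertical.
- orange_middle (a joint): How far the middle tube (28 mm across; black collar 36 mm across, 12 mm high) still stands out of the outer tube (36 mm across; black collar 44 mm across, upper face 110 mm above the worktop), in m: 0 fully home (collar on collar), 0.06 fully out; starts at 0.045 to 0.060. Slides at about 9 N, vertical.
- blue_top (a point): Centre of the upper face of the round blue top (50 mm across) of the other stand, of the same build and sizes, also extended; it is to be left alone.

How it is judged:
By the outcome, as a careful person would: the job done as asked, in the order asked, and still so for the second after the job is handed in, with the robot touching nothing.
It also fails if it takes over 32 s, if anything falls off the work surface, if the arm or the gripper's body presses on something with over 40 N, if the wrist force passes 120 N, or if a joint passes its speed limit or range.

ROBOT

A 6-joint arm with a two-finger parallel gripper is mounted at the origin on a cart in front of the work surface, level with it; the furniture and walls round the work are solid. World frame = base frame: x ahead of the robot, y to its left, z up, the work surface at z = 0. Lengths are in m, angles in degrees, forces in N, time in s.
With the tool pointing down it reaches from about 0.3 to 0.75 m from the base axis. Payload 8.5 kg.
Tool frame: the origin (TCP) lies midway between the tips of the shut fingers; the grasp point (between the pads) lies 19 mm behind it (env.hold_point_z is the distance from the TCP to the grasp point, in m); z points along the fingers, y is the line along which they close (so a half turn about z gives the same grasp; the last joint's range is limited). The gripper opens to 85 mm and grips with 20 to 120 N. Pads are 22 mm wide; open, the fingers measure 114 mm over their backs; the gripper's body (76 mm by 85 mm) begins 54 mm behind the grasp point. The pads swing forward as they close: fully open they stand 13 mm farther back than shut.
Start: joints at [63.295, 21.807, 74.336, -0, 83.858, -12.336], TCP at [0.136, 0.533, 0.231] pointing down, gripper open.
Joint ranges: [-178.18, 178.18], [-50.72, 133.34], [12.68, 142.11], [-81.47, 261.47], [9.98, 163.14], [-165.26, 165.26]. Speed limits (degrees/s): [136.94, 136.94, 180, 180, 180, 180].

INTERFACE

Orientations are given as a 3x3 rotation matrix whose columns are the frame's x, y, z axes.
In Python, from rig import observe, get_image, camera_info, env gives the robot as it stands.
- The arm moves only by the tool drive_tool, never from a script. Its arguments are lists of equal length, an entry for each row: "offset": the shift along the tool's x, y, z in units of 40 mm (1.0 is 40 mm), a list of three; "turn": the turn, a rotation vector about the tool's x, y, z in units of 6 degrees (1.0 is 6 degrees), a list of three; "hand": the opening, from 0 (shut) to 1 (fully open). A call has exactly 10 rows; each row shifts and turns the commanded pose from where the row before left it, along the tool's axes as they then stand; what a row does not reach is not made up. A row lasts 1/8 s, in which the tool goes at most 62.5 mm and 10.7 degrees, less where a joint would pass 70% of its speed; a pose out of reach is approached as far as the arm can. A call is refused whole if a number of a shift passes 1 or a number of a turn 1, either way. A call with a gripper value outside its range is refused whole. The fingers move at their own pace and stop on an object; "newtons" is the grip in N (left out, the last holds). Time passes only in rows, so rows that do not move let the fingers close, or fill a call up. It gives the time, the measured TCP pose, the force, the opening and the grip force at its end, in the units of the state.
- observe(): the state, without advancing time (a new reading comes with each control period).
- get_image(name): name is "side" or "top" or "wrist"; returns the picture (384x512x3 uint8, blue, green, red); there is no depth.
- camera_info(name): a dict with "fx", "fy", "cx", "cy" (pixels), "k1" (the pictures are not rectified: a ray, as slopes to the right and down, at radius r is drawn at 1 + k1 r^2 times it, then the intrinsics apply), "world_to_cam" (4x4, takes a point from world to camera coordinates). Camera axes: x right, y down, z forward; pixel columns grow to the right and rows downward; lengths in m; the calibration is good to about 2 mm. A picture is of the moment at which its call begins: read the wrist's pose just before it. camera_info takes no time and is no camera call; for the wrist camera it gives the pose at the moment of the call.
- env.close_job(): hands the job in; it is judged then, once.
The state is a dict: "time_s": time; "q": joint angles; "qvel": joint speeds; "joint_efforts": joint torques, N m; "position": TCP position; "tool_rot": TCP orientation; "ft_force": force on the tool from outside, world axes, zero at the start; "wrist_torque": the same for the moment, N m; "grip_width": finger opening in m; "gripper_force": force on a finger pad.
Only numpy, scipy, OpenCV 4.12 (cv2) and the standard library are available. Lean on these libraries where they do the work, as an engineer would, in place of code of your own. Each camera call takes 0.05 s, during which the arm holds its last target. There are 200 camera calls.

## Working session

There is one attempt and no reset: what is moved stays moved. The work goes in short steps, Python scripts to look and compute and a tool call to move; the robot and the scene stay as the last step left them, time stands still between calls to the robot, and variables do not carry over. Pictures are saved under pics/ and viewed, at most 10 in all, crops included, and the job is handed in when it is done.

Besides the shell and the picture viewer there is one more tool, called as a command line: name --argument value ..., lists and objects as JSON in quotes. drive_tool: Moves the arm, as the interface text tells. Its arguments: {"type":"object","properties":{"offset":{"type":"array"},"turn":{"type":"array"},"hand":{"type":"array"},"newtons":{"type":"number"}},"required":["offset","turn","hand"]}

```bash
mkdir -p pics; cat > h.py <<'E'
import numpy as np,cv2
from rig import observe,get_image,camera_info,env
def ray(name,u,v):
    c=camera_info(name);K=np.array([[c['fx'],0,c['cx']],[0,c['fy'],c['cy']],[0,0,1.]])
    d=np.array([(u-c['cx'])/c['fx'],(v-c['cy'])/c['fy']]);s=d.copy()
    for _ in range(50): s=d/(1+c['k1']*(s@s))
    T=np.array(c['world_to_cam']);R=T[:3,:3];o=-R.T@T[:3,3]
    w=R.T@np.r_[s,1];return o,w/np.linalg.norm(w)
def tri(a,b):
    (o1,d1),(o2,d2)=a,b
    t=np.linalg.lstsq(np.c_[d1,-d2],o2-o1,rcond=None)[0]
    p,q=o1+t[0]*d1,o2+t[1]*d2
    return (p+q)/2,np.linalg.norm(p-q)
def proj(name,P):
    c=camera_info(name);p=np.array(c['world_to_cam'])@np.r_[P,1];s=p[:2]/p[2];s=s*(1+c['k1']*(s@s))
    return s*[c['fx'],c['fy']]+[c['cx'],c['cy']]
E
python3 - <<'E'
from h import *
a=get_image('side');b=get_image('top')
cv2.imwrite('pics/side0.png',a);cv2.imwrite('pics/top0.png',b)
s=observe();print(s['time_s'],s['position'],s['tool_rot'],s['ft_force'])
for n in('side','top'):
    T=np.array(camera_info(n)['world_to_cam']);print(n,-T[:3,:3].T@T[:3,3],T[2,:3])
E
```

```text
0.1 [0.13637355 0.53255633 0.23079892] [[-9.68721717e-01  2.48149047e-01 -5.34626480e-04]
 [ 2.48149509e-01  9.68721088e-01 -1.12898517e-03]
 [ 2.37747351e-04 -1.22633976e-03 -9.99999220e-01]] [-0.35683411 -0.45470306 -0.03921064]
side [ 0.11461923 -0.7325884   0.67427582] [ 0.45046074  0.66918736 -0.59099357]
top [ 0.36728944 -0.16698301  1.00247201] [ 0.16380586  0.01253082 -0.98641301]
```

View pics/side0.png

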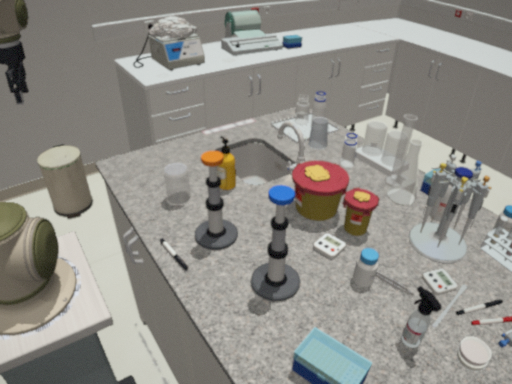

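View pics/top0.png

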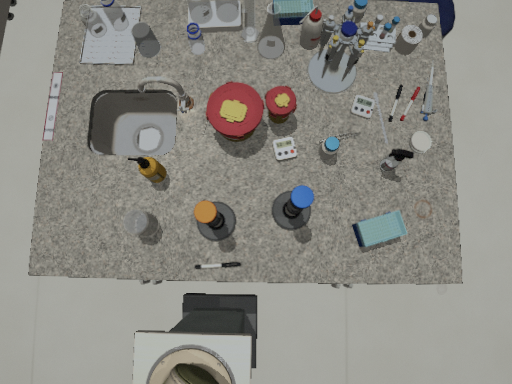

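The side view shows the orange top near (212,158) and the blue one near (282,195). In the top view they are near (206,212) and (302,197). I'll enlarge both.

```bash
python3 - <<'E'
from h import *
a=cv2.imread('pics/side0.png')[140:300,180:310];b=cv2.imread('pics/top0.png')[180:245,180:320]
A=cv2.resize(a,None,fx=3.5,fy=3.5,interpolation=cv2.INTER_CUBIC);B=cv2.resize(b,None,fx=2.4,fy=2.4*3.5,interpolation=cv2.INTER_CUBIC) if 0 else cv2.resize(b,None,fx=2.4,fy=2.4,interpolation=cv2.INTER_CUBIC)
C=np.zeros((560,455+336,3),np.uint8);C[:,:455]=A;C[:B.shape[0],455:]=B[:, :336]
cv2.imwrite('pics/crop.png',C)
R={}
for n,im in(('side',cv2.imread('pics/side0.png')),('top',cv2.imread('pics/top0.png'))):
    h=cv2.cvtColor(im,cv2.COLOR_BGR2HSV)
    for col,lo,hi in(('o',(5,180,90),(16,255,255)),('b',(105,180,90),(120,255,255))):
        m=cv2.inRange(h,lo,hi);k,l,st,c=cv2.connectedComponentsWithStats(m)
        for i in range(1,k):
            if st[i,4]>80: print(n,col,st[i],c[i])
E
```

```text
side o [202 151  21  15 242] [212.49173554 158.00413223]
side b [270 187  24  17 337] [281.35905045 194.86350148]
```

View pics/crop.png

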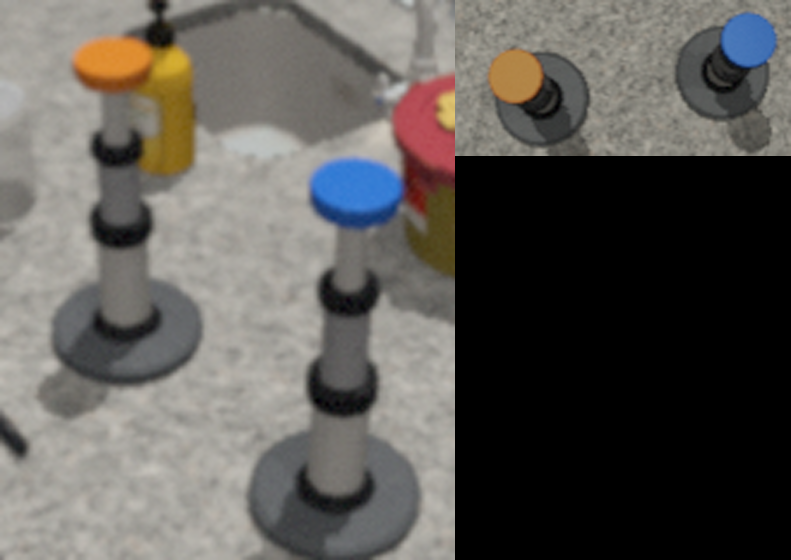

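The crop shows the orange upper face at side px (212.2,156.4) and top px (204.9,211.4), and the blue one at side (281.2,193.0) and top (302.0,196.6). The orange base is centred at top px (216,220.5).

```bash
python3 - <<'E'
from h import *
P,e=tri(ray('side',212.2,156.4),ray('top',204.9,211.4));print(P,e)
B,e=tri(ray('side',281.2,193.),ray('top',302,196.6));print(B,e)
o,d=ray('top',215.7,220.2);print(o+d*(.012-o[2])/d[2])
print(proj('top',[P[0],P[1],P[2]]),proj('side',P))
s=observe();R=np.array(s['tool_rot']);print(R.T@(P+[0,0,.06]-s['position'])/.04)
# reference points: soap bottle top
print(tri(ray('side',225,140),ray('top',134,160)))
E
```

```text
[ 0.45655137 -0.05868027  0.23221279] 0.0010581484206517503
[ 0.48974984 -0.26600594  0.24677216] 0.00013021485897138702
[ 0.45756055 -0.05831252  0.012     ]
[205.01204329 211.18105559] [211.95865574 156.42392384]
[-11.421592   -12.33417158  -1.52293753]
(array([0.59406139, 0.13440256, 0.14587417]), np.float64(0.007115548869429784))
```

drive_tool --offset '[[0,0,-0.8],[-0.5,-0.5,-0.8],[-0.9,-0.95,0],[-0.9,-0.95,0],[-0.9,-0.95,0],[-0.9,-0.95,0],[-0.9,-0.95,0],[-0.9,-0.95,0],[-0.9,-0.95,0],[-0.9,-0.95,0]]' --turn '[[0,0,0],[0,0,0],[0,0,0],[0,0,0],[0,0,0],[0,0,0],[0,0,0],[0,0,0],[0,0,0],[0,0,0]]' --hand '[0,0,0,0,0,0,0,0,0,0]' --newtons 60

```text
time_s: 1.35
position: [0.3548, 0.1409, 0.2952]
tool_rot: [[-0.969, 0.248, -0.0], [0.248, 0.969, 0.0], [0.0, 0.0, -1.0]]
ft_force: [1.2, 0.7, -0.1]
grip_width: 0.0001
gripper_force: 0.0
```

drive_tool --offset '[[-0.8,-0.9,0],[-0.8,-0.9,0],[-0.8,-0.9,0],[-0.7,-0.8,0],[-0.4,-0.5,0],[-0.2,-0.2,0],[0,0,0],[0,0,0],[0,0,0],[0,0,0]]' --turn '[[0,0,0],[0,0,0],[0,0,0],[0,0,0],[0,0,0],[0,0,0],[0,0,0],[0,0,0],[0,0,0],[0,0,0]]' --hand '[0,0,0,0,0,0,0,0,0,0]'

```text
time_s: 2.6
position: [0.456, -0.0565, 0.2955]
tool_rot: [[-0.969, 0.248, 0.0], [0.248, 0.969, -0.0], [-0.0, 0.0, -1.0]]
ft_force: [-0.3, 0.8, 0.2]
grip_width: 0.0001
gripper_force: 0.0
```

```bash
python3 - <<'E'
from h import *
s=observe();print(s['time_s'],s['position'],s['ft_force'])
a=get_image('side');w=get_image('wrist')
C=np.zeros((384,800,3),np.uint8);C[:,:512]=w;C[:,512:]=cv2.resize(a[90:282,150:294],None,fx=2,fy=2)
cv2.imwrite('pics/over.png',C)
print(proj('wrist',[.4565,-.0585,.232]),proj('wrist',[.457,-.0585,.012]))
E
```

```text
2.6 [ 0.45596039 -0.05653077  0.29546287] [-0.30401541  0.8059122   0.17034144]
[252.56862201 207.75016115] [254.48011832 152.51205938]
```

View pics/over.png

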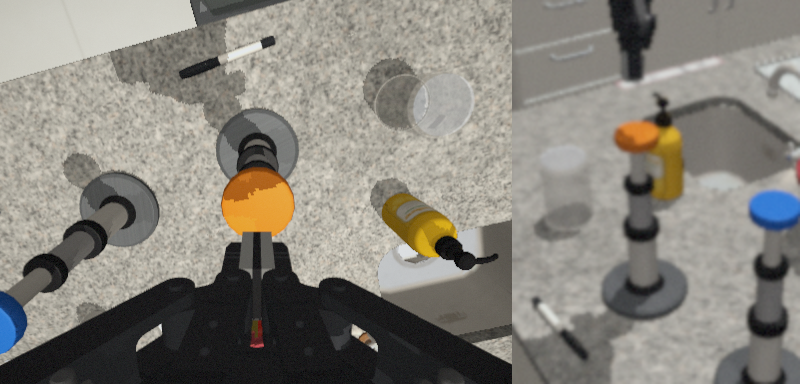

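The orange disc, centred near wrist px (258,204), lines up laterally with the shut fingers at x=258. The path down is clear, so I'll descend and push slowly.

drive_tool --offset '[[0,0,0.45],[0,0,0.45],[0,0,0.35],[0,0,0.1],[0,0,0.1],[0,0,0.1],[0,0,0.1],[0,0,0.1],[0,0,0.1],[0,0,0.1]]' --turn '[[0,0,0],[0,0,0],[0,0,0],[0,0,0],[0,0,0],[0,0,0],[0,0,0],[0,0,0],[0,0,0],[0,0,0]]' --hand '[0,0,0,0,0,0,0,0,0,0]'

```text
time_s: 3.95
position: [0.4563, -0.057, 0.2172]
tool_rot: [[-0.969, 0.248, 0.0], [0.248, 0.969, -0.0], [-0.0, -0.0, -1.0]]
ft_force: [-0.2, -0.7, 2.9]
grip_width: 0.0001
gripper_force: 1.3
```

```bash
python3 - <<'E'
from h import *
s=observe();print(s['time_s'],s['position'],s['ft_force'],s['wrist_torque'])
a=get_image('side');w=get_image('wrist')
C=np.zeros((384,800,3),np.uint8);C[:,:512]=w;C[:,512:]=cv2.resize(a[110:302,160:304],None,fx=2,fy=2)
cv2.imwrite('pics/push1.png',C)
E
```

```text
3.95 [ 0.45627156 -0.05703456  0.21718432] [-0.24872475 -0.67566541  2.9143498 ] [ 0.03153565 -0.0761815  -0.04732105]
```

View pics/push1.png

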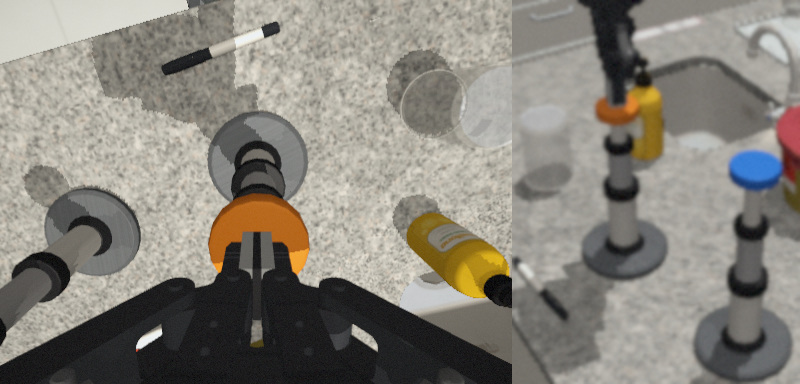

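The fingers (tips near px (258,235)) are on the disc, centred near (258,244), and the 2.9 N reading means the inner tube is sliding. I'll keep pushing.

drive_tool --offset '[[0,0,0.1],[0,0,0.1],[0,0,0.1],[0,0,0.1],[0,0,0.1],[0,0,0.1],[0,0,0.1],[0,0,0.1],[0,0,0.1],[0,0,0]]' --turn '[[0,0,0],[0,0,0],[0,0,0],[0,0,0],[0,0,0],[0,0,0],[0,0,0],[0,0,0],[0,0,0],[0,0,0]]' --hand '[0,0,0,0,0,0,0,0,0,0]'

```text
time_s: 5.3
position: [0.4561, -0.057, 0.1811]
tool_rot: [[-0.969, 0.248, -0.0], [0.248, 0.969, 0.0], [0.0, 0.0, -1.0]]
ft_force: [-1.2, -0.5, 0.3]
grip_width: -0.0002
gripper_force: 0.3
```

drive_tool --offset '[[0,0,0.1],[0,0,0.1],[0,0,0.1],[0,0,0.1],[0,0,0.1],[0,0,0.1],[0,0,0.1],[0,0,0.1],[0,0,0.1],[0,0,0.1]]' --turn '[[0,0,0],[0,0,0],[0,0,0],[0,0,0],[0,0,0],[0,0,0],[0,0,0],[0,0,0],[0,0,0],[0,0,0]]' --hand '[0,0,0,0,0,0,0,0,0,0]'

```text
time_s: 6.55
position: [0.4562, -0.057, 0.1416]
tool_rot: [[-0.969, 0.248, 0.001], [0.248, 0.969, -0.0], [-0.001, -0.0, -1.0]]
ft_force: [-3.5, 0.9, 8.1]
grip_width: -0.0
gripper_force: 4.0
```

```bash
python3 - <<'E'
from h import *
s=observe();print(s['time_s'],s['position'],s['ft_force'],s['wrist_torque'])
a=get_image('side');w=get_image('wrist')
C=np.zeros((384,800,3),np.uint8);C[:,:512]=w;C[:,512:]=cv2.resize(a[154:282,170:266],None,fx=3,fy=3,interpolation=cv2.INTER_CUBIC)
cv2.imwrite('pics/push2.png',C)
E
```

```text
6.55 [ 0.45618716 -0.05699685  0.14159713] [-3.52804631  0.87569224  8.13215136] [ 0.11997586  0.46010468 -0.0040414 ]
```

View pics/push2.png

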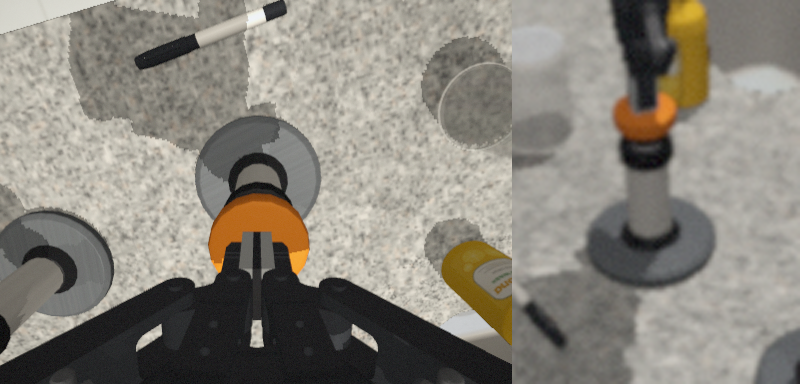

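The orange top is sitting on the collars with about 6 mm left, and the middle tube is sliding at about 8 N. I'll press gently to the stop.

drive_tool --offset '[[0,0,0.05],[0,0,0.05],[0,0,0.04],[0,0,0.02],[0,0,0.02],[0,0,0],[0,0,0],[0,0,0],[0,0,0],[0,0,0]]' --turn '[[0,0,0],[0,0,0],[0,0,0],[0,0,0],[0,0,0],[0,0,0],[0,0,0],[0,0,0],[0,0,0],[0,0,0]]' --hand '[0,0,0,0,0,0,0,0,0,0]'

```text
time_s: 7.9
position: [0.4563, -0.057, 0.1357]
tool_rot: [[-0.969, 0.248, 0.002], [0.248, 0.969, -0.001], [-0.002, -0.0, -1.0]]
ft_force: [-6.7, 1.6, 22.0]
grip_width: -0.0003
gripper_force: 10.7
```

A steady 22 N at z = 0.1357 m means it's at the hard stop. Retreating straight up.

drive_tool --offset '[[0,0,-0.04],[0,0,-0.04],[0,0,-0.1],[0,0,-0.3],[0,0,-0.7],[0,0,-0.9],[0,0,-0.9],[0,0,-0.7],[0,0,0],[0,0,0]]' --turn '[[0,0,0],[0,0,0],[0,0,0],[0,0,0],[0,0,0],[0,0,0],[0,0,0],[0,0,0],[0,0,0],[0,0,0]]' --hand '[0,0,0,0,0,0,0,0,0,0]'

```text
time_s: 9.15
position: [0.4558, -0.0569, 0.2807]
tool_rot: [[-0.969, 0.248, -0.001], [0.248, 0.969, 0.0], [0.001, 0.0, -1.0]]
ft_force: [-0.3, 0.4, 0.2]
grip_width: -0.0
gripper_force: 0.0
```

```bash
python3 - <<'E'
from h import *
s=observe();print(s['time_s'],s['position'],s['ft_force'])
a=get_image('side')
cv2.imwrite('pics/end.png',cv2.resize(a[140:300,180:310],None,fx=3.5,fy=3.5,interpolation=cv2.INTER_CUBIC))
for z in(.136,.145):print((proj('side',[.456,-.057,z])-[180,140])*3.5)
E
```

```text
9.15 [ 0.45576719 -0.05685278  0.28073486] [-0.33049859  0.36679888  0.16054528]
[116.84335151 181.74848869]
[116.20884208 170.67971797]
```

View pics/end.png

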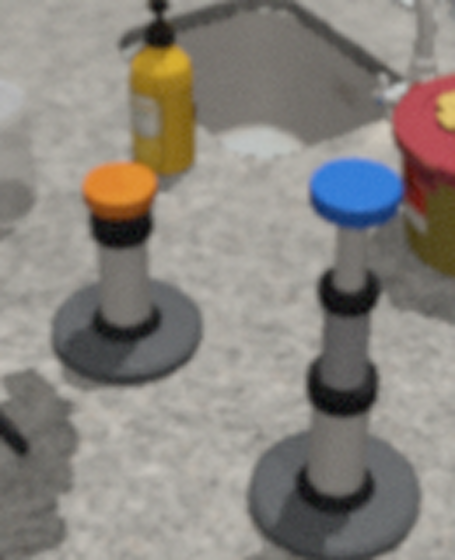

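The orange stand is fully collapsed and upright: its upper face is at crop px (120,183), and the fully-home prediction was (117,182). The blue stand hasn't changed.

```bash
python3 -c "
from rig import env
print(env.close_job())"
```

```text
the job is handed in; nothing more can be done
None
```

The orange-topped stand is pushed fully home, inner tube first and then the middle tube. It is upright and let go, the blue-topped stand is still extended and untouched, and the job was handed in after about 9 s.

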